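# Index a tube turntable to the third stop and hold it for the reader

### The arm

A 6-joint arm with a two-finger parallel gripper is mounted at the origin on the work surface. World frame = base frame: x ahead of the robot, y to its left, z up, the work surface at z = 0. Lengths are in m, angles in rad, forces in N, time in s.
With the tool pointing down it reaches from about 0.375 to 0.975 m from the base axis. Payload 3.8 kg.
Tool frame: the origin (TCP) lies at the very end of the fingers, on their centre line; the grasp point (between the pads) lies 19 mm behind it; z points along the fingers, y is the direction in which the jaws open and shut (so a half turn about z gives the same grasp; the last joint's range is limited). The gripper opens to 88 mm and grips with 3 to 60 N. Pads are 18 mm wide; open, the fingers measure 123 mm over their backs; the gripper's body (75 mm by 187 mm) begins 45 mm behind the grasp point.
Start: joints at [1.085, 0.264, 1.604, -0, 1.274, -0.037], TCP at [0.293, 0.608, 0.239] pointing down, gripper open.
Joint ranges: [-2.63, 2.63], [-0.94, 2.18], [0.31, 2.57], [-1.31, 4.45], [0, 2.66], [-2.55, 2.55]. Speed limits (rad/s): [2.57, 2.57, 3.14, 3.14, 3.14, 3.14].

### API

Orientations are given as a unit quaternion [w, x, y, z].
In Python, from bench import * gives the robot as it stands. The module is installed in compiled form; this text tells all that it offers.
- The arm moves only by the shell command python3 -m inch 'ROWS' [OPENING]. ROWS is JSON, a list of rows, each an object of numbers: "dx", "dy", "dz": the shift along the tool's x, y, z in units of 0.75 m (1.0 is 0.75 m); "turn": the turn about the tool's z in units of 2 pi rad (1.0 is 2 pi rad). A call has 1 to 5 rows; each row shifts and turns the commanded pose from where the row before left it, along the tool's axes as they then stand; what a row does not reach is not made up. A row lasts 1/10 s, in which the tool goes at most 50 mm and 8.59 degrees, less where a joint would pass 70% of its speed; a pose out of reach is approached as far as the arm can. A call with a number of a shift or a turn outside -1 to 1 is refused whole. A call with a gripper value outside its range is refused whole. OPENING is the closure in counts, from 0 (fully open) to 255 (shut), set as the call begins (- or left out, the last holds). The fingers move at their own pace and stop on an object; the grip force is fixed at half the most. Time passes only in rows, so rows that do not move let the fingers close. It gives the time, the measured TCP pose, the force and the opening at its end, in the units of the state.
- state(): the state, without advancing time (a new reading comes with each control period).
- grab_frame(name): name is "side" or "top"; returns the picture (480x640x3 uint8, red, green, blue); there is no depth.
- camera_model(name): a dict with "K" (3x3 intrinsics, pixels), "pose" (4x4, takes a point from camera to world coordinates). Camera axes: x right, y up, looking along -z (the intrinsics and any distortion apply to the point x, -y, -z); pixel columns grow to the right and rows downward; lengths in m; the calibration is good to about 2 mm. A picture is of the moment at which its call begins. camera_model takes no time and is no camera call.
- finish_job(): hands the job in, once; it reports no verdict.
The state is a dict: "time": time; "joints": joint angles; "joint_vel": joint speeds; "effort": joint torques, N m; "tcp_pos": TCP position; "eef_rot": TCP orientation; "ft_force": force on the tool from outside, world axes, zero at the start; "moment": the same for the moment, N m; "finger_gap": finger opening in m.
Only numpy, scipy, OpenCV 4.12 (cv2) and the standard library are available. Lean on these libraries where they do the work, as an engineer would, in place of code of your own. Each camera call takes 0.05 s, during which the arm holds its last target. There are 200 camera calls.

### The job

Free the tube turntable by turning its yellow latch knob clockwise until it clicks over and reaches its far end. Then turn the black index knob on the hub clockwise by three clicks, so that the blue-capped tube faces the reader, without running on past the third stop. A return spring pulls the turntable back, so finish while still gripping the black knob and holding it at the third stop, and leave the things lying about where they are.

Things in the scene. Friction and masses are not known exactly. Their poses are not given: they have to be found in the camera images.
- latch (a joint): angle of the yellow latch knob, rad, growing clockwise seen from above: about 0 (0 to 0.12 at the start) is latched, 1.0 is its far end stop, free. It takes up to about 0.12 N m to push it over a single click between 0.3 and 0.7 rad; it stays where it is left beyond the click. While it is latched a bolt blocks the turntable; the bolt is clear from about 0.7 rad on.
- latch_grip (a point): point on the vertical axis of the yellow latch knob, at the height to grip it, 78 mm above the table. The knob is an upright bar 42 mm long, 14 mm thick and 36 mm tall (top 12 mm above this point, bottom 24 mm below it) on a 42 mm disc, standing on the white housing (36 mm high) 165 mm beside the hub. The point turns with the knob: x along the bar, toward the white line on its top, z up. Grip the bar across its 14 mm. A red dot on the housing marks latched, a green dot free.
- turntable (a joint): angle of the turntable and black index knob, rad, clockwise from above positive. 0: rest stop, to which a return spring (0.09 to 0.12 N m) pulls it; the detents are too weak to hold it. Click stops every 0.419 rad (24 deg): 0.419, 0.838, third 1.257; then two more. The moment to turn it is a saw-tooth: about 0.14 to 0.17 N m just past a stop, falling to 0.04 to 0.07 just before the next
- index_grip (a point): point on the vertical axis of the black index knob (the hub), at the height to grip it, 148 mm above the table. The knob is an upright bar 42 mm long, 14 mm thick and 36 mm tall (top 12 mm above this point, bottom 24 mm below it) on a 42 mm disc. The point turns with the knob: x along the bar, toward the white line on its top, z up; at the rest stop x points at the reader. Grip the bar across its 14 mm.
- index_knob: the same black index knob; origin on its axis at the underside of its disc, 116 mm above the table; axes as for index_grip. It is fixed to the turntable, a white drum 150 mm across whose 15 tubes (14 red caps, 1 blue) stand on a 61 mm radius with cap tops 104 mm above the table.
- turntable_unit: the fixed unit: white housing 180 x 330 x 36 mm high; origin on the table under the hub axis, x toward the reader (a grey block 100 mm wide and 86 mm high, 112 to 162 mm from the hub), latch axis at (0, -165 mm).
- spare_cap_red: loose red cap, 17 mm across, 14 mm high, on the housing; origin under it; leave alone
- spare_cap_blue: loose blue cap, 17 mm across, 14 mm high, on the housing; origin under it; leave alone
- foam_rack: loose white foam rack with red-capped tubes, 84 x 132 mm, 89 mm high; origin under its centre; leave alone
- reagent_bottle: amber bottle, 56 mm across, 120 mm high; origin under its centre; leave alone
- tip_box: blue box with clear lid, 120 x 85 x 70 mm high; origin under its centre; leave alone
- marker_pen: white marker with black cap, 140 mm long, lying along its x; origin under its middle; leave alone
- forceps: steel forceps, 120 mm long, lying along x; origin under the middle; leave alone
- sample_jar: white jar with red lid, 54 mm across, 60 mm high; origin under its centre; leave alone

How it is judged:
By the outcome, as a careful person would: the job done as asked, in the order asked, and still so for the second after the job is handed in, while the arm keeps its last pose, push and grip.
It also fails if it takes over 64 s, if anything falls off the work surface, if the arm or the gripper's body presses on something with over 40 N, if the wrist force passes 120 N, or if a joint passes its speed limit or range.

## Working session

There is one attempt and no reset: what is moved stays moved. The work goes in short steps, Python scripts to look and compute and a shell command to move; the robot and the scene stay as the last step left them, time stands still between calls to the robot, and variables do not carry over. Pictures are saved under pics/ and viewed, about 8 in all and at most 12, crops included, and the job is handed in when it is done.

```bash
mkdir -p pics
python3 - <<'E'
from bench import *
import cv2,numpy as np
for n in("top","side"):
    f=grab_frame(n);cv2.imwrite(f"pics/{n}0.png",f[:,:,::-1]);c=camera_model(n)
    print(n,np.round(c["K"],1).tolist(),np.round(c["pose"],3).tolist(),[k for k in c])
s=state();print(s)
E
```

```text
top [[474.0, 0.0, 316.1], [0.0, 474.0, 239.7], [0.0, 0.0, 1.0]] [[0.009, 0.997, -0.082, 0.391], [-1.0, 0.008, -0.013, -0.008], [-0.012, 0.082, 0.997, 1.314], [0.0, 0.0, 0.0, 1.0]] ['K', 'pose']
side [[483.0, 0.0, 313.0], [0.0, 483.0, 230.8], [0.0, 0.0, 1.0]] [[0.704, 0.505, -0.5, -0.143], [-0.71, 0.496, -0.499, -0.621], [-0.004, 0.706, 0.708, 1.021], [0.0, 0.0, 0.0, 1.0]] ['K', 'pose']
{'time': 0.1, 'joints': array([ 1.08512961e+00,  2.64673795e-01,  1.60524569e+00, -4.04720783e-05,
        1.27371626e+00, -3.68698882e-02]), 'joint_vel': array([ 0.00036715, -0.00137444, -0.00383536, -0.00114376, -0.00121891,
        0.001321  ]), 'effort': array([-2.86820241e-04, -5.03621221e+01, -3.58071434e+01,  7.30525400e-02,
        2.34995910e-02, -6.81723554e-05]), 'tcp_pos': array([0.29255996, 0.60757814, 0.23751077]), 'eef_rot': array([-2.45183854e-04,  2.22513987e-01,  9.74928962e-01, -9.91872478e-04]), 'ft_force': array([0.62694843, 0.52975508, 0.11962817]), 'moment': array([0.0053    , 0.0363057 , 0.01678612]), 'finger_gap': 0.0878850125848437}
```

View pics/top0.png

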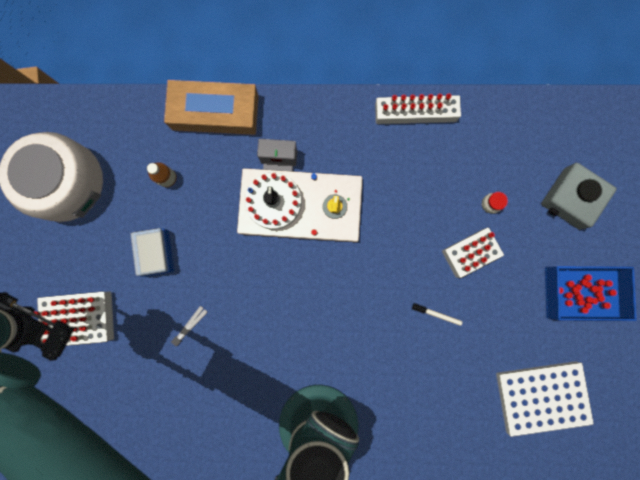

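View pics/side0.png

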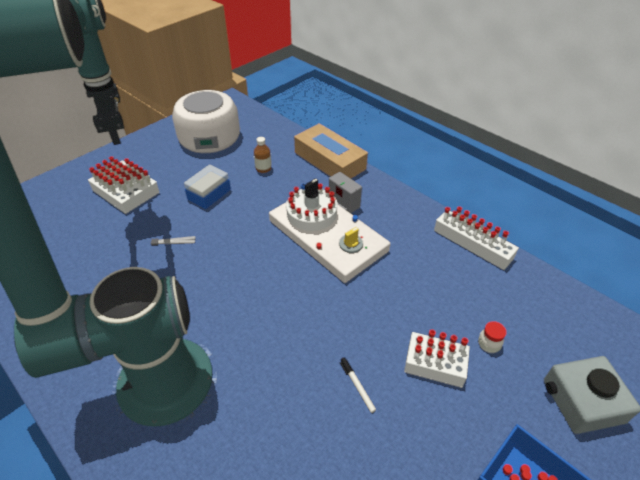

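Top view: the hub's black knob is at about (271,198) and the yellow latch at (335,205), with the reader above at (277,152). The housing's long side runs along the image row direction.

```bash
cat > h.py <<'E'
from bench import *
import cv2,numpy as np
def ray(n,px,z):
    c=camera_model(n);K=np.array(c["K"]);P=np.array(c["pose"])
    d=np.linalg.inv(K)@[px[0],px[1],1];d=P[:3,:3]@(d*[1,-1,-1]);o=P[:3,3]
    return o+d*(z-o[2])/d[2]
def proj(n,p):
    c=camera_model(n);P=np.array(c["pose"]);q=P[:3,:3].T@(np.array(p)-P[:3,3])*[1,-1,-1]
    q=np.array(c["K"])@q;return q[:2]/q[2]
def tri(pa,pb):
    A=[];B=[]
    for n,p in(("top",pa),("side",pb)):
        a=ray(n,p,0);b=ray(n,p,.3);d=(b-a)/np.linalg.norm(b-a);M=np.eye(3)-np.outer(d,d);A.append(M);B.append(M@a)
    return np.linalg.solve(sum(A),sum(B))
def blob(m):
    n,l,s,c=cv2.connectedComponentsWithStats(m.astype(np.uint8));i=1+np.argmax(s[1:,4]);return l==i,c[i],s[i]
E
python3 - <<'E'
from h import *
ims=[]
F={}
for n,(x,y) in(("top",(235,130)),("side",(262,165))):
    f=cv2.imread(f"pics/{n}0.png");F[n]=f;h=cv2.cvtColor(f,cv2.COLOR_BGR2HSV)
    ims.append(cv2.resize(f[y:y+115,x:x+133],None,fx=3,fy=5 if 0 else 3,interpolation=cv2.INTER_CUBIC))
    m=(h[:,:,0]>18)&(h[:,:,0]<35)&(h[:,:,1]>150)&(h[:,:,2]>90);m[:y]=0;m[y+115:]=0;m[:,:x]=0;m[:,x+133:]=0
    b,c,s=blob(m);F[n+'y']=c;print(n,"yellow",c,s)
    k=(h[:,:,2]<60);k[:y]=0;k[y+115:]=0;k[:,:x]=0;k[:,x+133:]=0
    b,c,s=blob(k);F[n+'k']=c;print(n,"black",c,s)
    if n=="top":
        w=(h[:,:,1]<60)&(h[:,:,2]>130);b,c,s=blob(w[150:260,225:375]);
        cn=np.argwhere(b)[:,::-1]+[225,150];r=cv2.minAreaRect(cn.astype(np.float32));bx=cv2.boxPoints(r);print(r)
        print("corners",[np.round(ray("top",p,.036),3) for p in bx])
print(tri(F['topy'],F['sidey']),tri(F['topk'],F['sidek']))
print(ray('top',F['topy'],.08),ray('top',F['topk'],.145))
cv2.imwrite("pics/crop.png",np.hstack(ims))
E
```

```text
top yellow [334.26027397 205.92465753] [328 199  14  14 146]
top black [280.25       160.57075472] [260 151  38  15 212]
((299.4041748046875, 202.38992309570312), (121.95170593261719, 70.00611877441406), 3.9451863765716553)
corners [array([0.513, 0.225, 0.036]), array([0.705, 0.216, 0.036]), array([ 0.684, -0.118,  0.036]), array([ 0.492, -0.105,  0.036])]
side yellow [351.1183432 238.5739645] [345 230  13  17 169]
side black [311.28571429 189.59340659] [305 182  13  16 182]
[ 0.58578376 -0.04067381  0.06038449] [0.66122013 0.12795529 0.10268952]
[ 0.58217918 -0.03964276  0.08      ] [0.68611246 0.09823497 0.145     ]
```

View pics/crop.png

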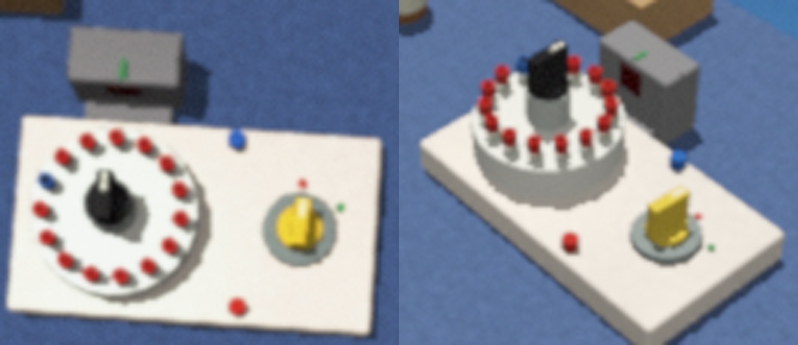

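The crop shows the yellow bar pointing toward the red dot (so latched), at about (334,206) full-frame. The black bar's line points to the reader, and the blue tube sits three steps anticlockwise of it. I'll fit the hub and latch axes now.

Run:
```python
from h import *
f=cv2.imread("pics/top0.png");h=cv2.cvtColor(f,cv2.COLOR_BGR2HSV)
red=((h[:,:,0]<8)|(h[:,:,0]>172))&(h[:,:,1]>140)&(h[:,:,2]>80)|((h[:,:,0]>105)&(h[:,:,0]<125)&(h[:,:,1]>150)&(h[:,:,2]>80))
red[:168]=0;red[230:]=0;red[:,:244]=0;red[:,304:]=0
n,l,s,c=cv2.connectedComponentsWithStats(red.astype(np.uint8))
P=np.array([ray("top",c[i],.100)[:2] for i in range(1,n) if s[i,4]>5]);r=cv2.fitEllipse(P.astype(np.float32)*1000);print(len(P),r)
# latch disc: low-sat grey, plus yellow, filled
m=(h[:,:,2]<175)&(h[:,:,1]<60)|((h[:,:,1]>100)&(h[:,:,0]<40)&(h[:,:,0]>15));m[:186]=0;m[226:]=0;m[:,:318]=0;m[:,352:]=0
b,c,s=blob(m);cc=max(cv2.findContours(b.astype(np.uint8),0,1)[0],key=cv2.contourArea);e=cv2.minEnclosingCircle(cc);print(e,s,ray("top",e[0],.044))
k=(h[:,:,2]<70);k[:175]=0;k[220:]=0;k[:,:255]=0;k[:,290:]=0
b,c,s=blob(k);print("blk",c,s,ray("top",c,.14))
y=(h[:,:,0]>18)&(h[:,:,0]<35)&(h[:,:,1]>100)&(h[:,:,2]>90);b,c,s=blob(y&(np.arange(640)>300)&(np.arange(640)<360));print(ray("top",c,.078))
a,d=ray("top",(335.5,194),.036),ray("top",(348.5,199),.036);print("dots",a,d)
for p in((242,169.5),(361.5,176.5),(358,240.5),(238,234)):print(ray("top",p,.036))
hb=tri((270.5,197),(311.3,189.6));print("hub tri",hb)
```

```text
14 ((597.0405883789062, 123.14773559570312), (121.2478256225586, 122.08988952636719), 120.16128540039062)
((334.5, 206.5), 12.349188804626465) [323 195  24  24 429] [ 0.58618785 -0.04121272  0.044     ]
blk [271.40993789 198.38509317] [264 190  15  16 161] [0.59085161 0.11940888 0.14      ]
[ 0.58487699 -0.04002802  0.078     ]
dots [ 0.62181693 -0.0439488   0.036     ] [ 0.60828869 -0.0793967   0.036     ]
[0.6880808  0.21284719 0.036     ]
[ 0.67064977 -0.11468284  0.036     ]
[ 0.49515467 -0.10541367  0.036     ]
[0.5102765  0.21985744 0.036     ]
hub tri [0.59530436 0.12229121 0.13473363]
```

```bash
R='x'; python3 -m inch '[{"dx":-0.0485,"dy":-0.0407},{"dx":-0.0485,"dy":-0.0407},{"dx":-0.0485,"dy":-0.0407},{"dx":-0.0485,"dy":-0.0407},{"dx":-0.0485,"dy":-0.0407}]'
python3 -m inch '[{"dx":-0.0485,"dy":-0.0407},{"dx":-0.0485,"dy":-0.0407},{"dx":-0.0485,"dy":-0.0407},{"dx":-0.0485,"dy":-0.0407},{"dx":-0.0485,"dy":-0.0407}]' 
python3 -m inch '[{"dx":-0.0485,"dy":-0.0407},{"dx":-0.0485,"dy":-0.0407},{"dx":-0.0485,"dy":-0.0407},{"dx":-0.0485,"dy":-0.0407},{"dx":-0.0485,"dy":-0.0407}]' 
python3 -m inch '[{"turn":-0.0173},{"turn":-0.0173},{"turn":-0.0173},{},{}]'
cat >> h.py <<'E'
from scipy.spatial.transform import Rotation as Ro
def rep(tx=None,ty=None):
    s=state();q=s["eef_rot"];M=Ro.from_quat(np.r_[q[1:],q[0]]).as_matrix();p=s["tcp_pos"]
    print("t",s["time"],"p",np.round(p,4),"yaw_y",np.degrees(np.arctan2(M[1,1],M[0,1])).round(2),"z",M[:,2].round(3),"gap",round(s["finger_gap"],4),"F",s["ft_force"].round(2),"M",s["moment"].round(3),"j",s["joints"].round(3))
    if tx is not None:print("rows units to target",(M.T@np.r_[tx-p[0],ty-p[1],0]/.75).round(4))
E
python3 -c "from h import *;rep(.586,-.0415)"
```

```text
t 0.1 p [0.2926 0.6076 0.2375] yaw_y 64.29 z [-0.001 -0.002 -1.   ] gap 0.0879 F [0.63 0.53 0.12] M [0.005 0.036 0.017] j [ 1.085  0.265  1.605 -0.     1.274 -0.037]
rows units to target [-0.728  -0.61    0.0012]$[0]: bad value
$[0]: bad value
$[0]: bad value
$[0]: bad value
```

```bash
python3 -m inch '[{"dx":-0.0485,"dy":-0.0407,"dz":0,"turn":0}]'; echo; python3 -m inch '[{"dx":-0.0485,"dy":-0.0407,"dz":0.0,"turn":0.0}]' 0; python3 -m inch --help
```

```text
time: 0.2
tcp_pos: [0.3107, 0.5676, 0.2375]
eef_rot: [-0.001, 0.221, 0.975, 0.0]
ft_force: [0.9, -1.1, 0.7]
finger_gap: 0.088

time: 0.3
tcp_pos: [0.3315, 0.5211, 0.2376]
eef_rot: [-0.0, 0.221, 0.975, -0.001]
ft_force: [1.1, 0.2, -0.1]
finger_gap: 0.0882invalid input: not JSON, or not a number
```

All four keys are needed in every row. 13 rows remain to get there.

```bash
python3 -m inch '[{"dx":-0.0485,"dy":-0.0407,"dz":0,"turn":0},{"dx":-0.0485,"dy":-0.0407,"dz":0,"turn":0},{"dx":-0.0485,"dy":-0.0407,"dz":0,"turn":0},{"dx":-0.0485,"dy":-0.0407,"dz":0,"turn":0},{"dx":-0.0485,"dy":-0.0407,"dz":0,"turn":0}]' >/dev/null
python3 -m inch '[{"dx":-0.0485,"dy":-0.0407,"dz":0,"turn":0},{"dx":-0.0485,"dy":-0.0407,"dz":0,"turn":0},{"dx":-0.0485,"dy":-0.0407,"dz":0,"turn":0},{"dx":-0.0485,"dy":-0.0407,"dz":0,"turn":0},{"dx":-0.0485,"dy":-0.0407,"dz":0,"turn":0}]' >/dev/null
python3 -m inch '[{"dx":-0.0485,"dy":-0.0407,"dz":0,"turn":0},{"dx":-0.0485,"dy":-0.0407,"dz":0,"turn":0},{"dx":-0.0485,"dy":-0.0407,"dz":0,"turn":0},{"dx":0,"dy":0,"dz":0,"turn":-0.0173}]' >/dev/null
python3 -m inch '[{"dx":0,"dy":0,"dz":0,"turn":-0.0173},{"dx":0,"dy":0,"dz":0,"turn":-0.0173},{"dx":0,"dy":0,"dz":0,"turn":0},{"dx":0,"dy":0,"dz":0,"turn":0}]' >/dev/null
python3 -c "from h import *;rep(.586,-.0415)"
```

```text
t 2.1 p [ 0.5855 -0.0411  0.2383] yaw_y 82.82 z [-0.001  0.    -1.   ] gap 0.0881 F [-0.25 -0.46  0.42] M [0.05  0.024 0.002] j [-0.112  0.099  1.798  0.     1.245 -1.558]
rows units to target [-0.0007 -0.0005 -0.    ]
```

```bash
python3 -m inch '[{"dx":0,"dy":0,"dz":0.047,"turn":0},{"dx":0,"dy":0,"dz":0.047,"turn":0},{"dx":0,"dy":0,"dz":0.047,"turn":0},{"dx":0,"dy":0,"dz":0.047,"turn":0},{"dx":0,"dy":0,"dz":0.047,"turn":0}]' 
python3 -m inch '[{"dx":0,"dy":0,"dz":0,"turn":0},{"dx":0,"dy":0,"dz":0,"turn":0},{"dx":0,"dy":0,"dz":0,"turn":0}]' 
python3 -c "
from h import *
rep(.586,-.0415)
a=cv2.resize(grab_frame('top')[150:250,270:400],None,fx=3,fy=3);b=cv2.resize(grab_frame('side')[170:270,290:420],None,fx=3,fy=3)
cv2.imwrite('pics/g1.png',np.hstack([a,b])[:,:,::-1])"
```

```text
time: 2.6
tcp_pos: [0.5857, -0.0408, 0.0613]
eef_rot: [0.0, 0.062, 0.998, -0.0]
ft_force: [0.8, 0.3, -1.2]
finger_gap: 0.0882
time: 2.9
tcp_pos: [0.5876, -0.0412, 0.0647]
eef_rot: [0.002, 0.062, 0.998, -0.0]
ft_force: [0.3, 0.0, 0.5]
finger_gap: 0.088
t 2.9 p [ 0.5876 -0.0412  0.0647] yaw_y 82.95 z [ 0.004 -0.    -1.   ] gap 0.088 F [0.29 0.05 0.46] M [0.037 0.028 0.013] j [-0.112  0.267  1.947 -0.     0.924 -1.56 ]
rows units to target [ 0.0021 -0.0007 -0.    ]
```

View pics/g1.png

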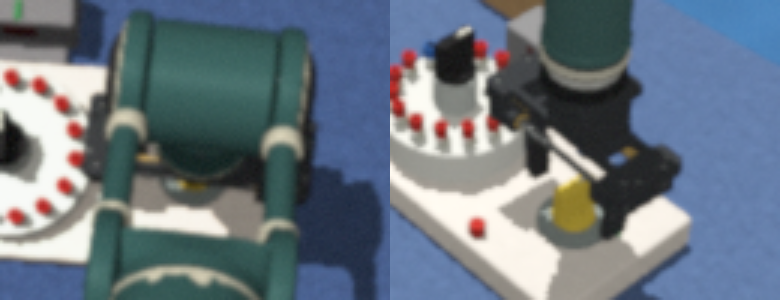

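The side crop shows the yellow bar sitting between the open fingers, clear of the tubes. I'll adjust slightly and close.

```bash
python3 -m inch '[{"dx":0.002,"dy":0,"dz":0.004,"turn":0},{"dx":0,"dy":0,"dz":0,"turn":0},{"dx":0,"dy":0,"dz":0,"turn":0},{"dx":0,"dy":0,"dz":0,"turn":0},{"dx":0,"dy":0,"dz":0,"turn":0}]' 255
python3 -m inch '[{"dx":0,"dy":0,"dz":0,"turn":0},{"dx":0,"dy":0,"dz":0,"turn":0},{"dx":0,"dy":0,"dz":0,"turn":0},{"dx":0,"dy":0,"dz":0,"turn":0},{"dx":0,"dy":0,"dz":0,"turn":0}]' 255
python3 -c "from h import *;rep(.586,-.0415)"
```

```text
time: 3.5
tcp_pos: [0.5843, -0.041, 0.0595]
eef_rot: [0.0, 0.061, 0.998, -0.0]
ft_force: [-0.9, -0.6, -0.4]
finger_gap: 0.0503
time: 4.0
tcp_pos: [0.5843, -0.04, 0.0595]
eef_rot: [-0.0, 0.062, 0.998, 0.001]
ft_force: [-0.4, 4.1, 0.7]
finger_gap: 0.0142
t 4.0 p [ 0.5843 -0.04    0.0595] yaw_y 82.93 z [-0.     0.002 -1.   ] gap 0.0142 F [-0.41  4.13  0.66] M [ 0.657 -0.003  0.011] j [-0.112  0.27   1.955  0.002  0.917 -1.561]
rows units to target [-0.0025 -0.0018 -0.    ]
```

```bash
python3 -m inch '[{"dx":0,"dy":0.0015,"dz":0,"turn":0.015},{"dx":0,"dy":0,"dz":0,"turn":0.015},{"dx":0,"dy":0,"dz":0,"turn":0.015},{"dx":0,"dy":0,"dz":0,"turn":0},{"dx":0,"dy":0,"dz":0,"turn":0}]'
python3 -c "from h import *;rep()"
python3 -m inch '[{"dx":0,"dy":0,"dz":0,"turn":0.015},{"dx":0,"dy":0,"dz":0,"turn":0.015},{"dx":0,"dy":0,"dz":0,"turn":0.015},{"dx":0,"dy":0,"dz":0,"turn":0.015},{"dx":0,"dy":0,"dz":0,"turn":0}]'
python3 -c "from h import *;rep()"
```

```text
time: 4.5
tcp_pos: [0.5846, -0.0387, 0.0595]
eef_rot: [-0.0, 0.201, 0.98, 0.001]
ft_force: [0.9, 6.0, -0.5]
finger_gap: 0.014
t 4.5 p [ 0.5846 -0.0387  0.0595] yaw_y 66.86 z [ 0.     0.002 -1.   ] gap 0.014 F [ 0.93  5.96 -0.52] M [ 0.895 -0.025  0.068] j [-0.11   0.27   1.954  0.002  0.917 -1.278]
time: 5.0
tcp_pos: [0.5855, -0.0373, 0.0595]
eef_rot: [0.0, 0.382, 0.924, 0.002]
ft_force: [2.3, 10.1, -1.8]
finger_gap: 0.0141
t 5.0 p [ 0.5855 -0.0373  0.0595] yaw_y 45.11 z [ 0.002  0.004 -1.   ] gap 0.0141 F [ 2.33 10.09 -1.84] M [ 1.613 -0.512  0.026] j [-0.108  0.271  1.954  0.005  0.915 -0.899]
```

```bash
python3 -m inch '[{"dx":0.003,"dy":0.003,"dz":0,"turn":0.015},{"dx":0,"dy":0,"dz":0,"turn":0.015},{"dx":0,"dy":0,"dz":0,"turn":0.01},{"dx":0,"dy":0,"dz":0,"turn":0},{"dx":0,"dy":0,"dz":0,"turn":0}]'
python3 -c "from h import *;rep()"
python3 -m inch '[{"dx":0,"dy":0,"dz":0,"turn":0.007},{"dx":0,"dy":0,"dz":0,"turn":0.007},{"dx":0,"dy":0,"dz":0,"turn":0},{"dx":0,"dy":0,"dz":0,"turn":0},{"dx":0,"dy":0,"dz":0,"turn":0}]'
python3 -c "from h import *;rep()"
```

```text
time: 5.5
tcp_pos: [0.5864, -0.0364, 0.0595]
eef_rot: [0.002, 0.493, 0.87, 0.001]
ft_force: [5.9, 2.1, -5.0]
finger_gap: 0.0139
t 5.5 p [ 0.5864 -0.0364  0.0595] yaw_y 30.87 z [ 0.004  0.    -1.   ] gap 0.0139 F [ 5.89  2.12 -5.03] M [ 0.321 -0.871 -0.005] j [-1.050e-01  2.710e-01  1.954e+00  1.000e-03  9.130e-01 -6.440e-01]
time: 6.0
tcp_pos: [0.5865, -0.0363, 0.0595]
eef_rot: [0.002, 0.53, 0.848, 0.001]
ft_force: [6.3, 4.0, -5.1]
finger_gap: 0.0142
t 6.0 p [ 0.5865 -0.0363  0.0595] yaw_y 25.94 z [ 0.004 -0.    -1.   ] gap 0.0142 F [ 6.31  3.97 -5.12] M [ 0.483 -0.888  0.629] j [-0.104  0.271  1.954  0.     0.913 -0.557]
```

The moment jumps to 0.63 N m at yaw 26°, so the latch is at its end stop. I'll release, lift and check.

```bash
python3 -m inch '[{"dx":0,"dy":0,"dz":0,"turn":-0.003},{"dx":0,"dy":0,"dz":0,"turn":0},{"dx":0,"dy":0,"dz":0,"turn":0},{"dx":0,"dy":0,"dz":0,"turn":0},{"dx":0,"dy":0,"dz":0,"turn":0}]' 0
python3 -c "from h import *;rep()"
python3 -m inch '[{"dx":0,"dy":0,"dz":0,"turn":0},{"dx":0,"dy":0,"dz":0,"turn":0},{"dx":0,"dy":0,"dz":-0.04,"turn":0},{"dx":0,"dy":0,"dz":-0.06,"turn":0},{"dx":0,"dy":0,"dz":-0.06,"turn":0}]'
python3 -m inch '[{"dx":0,"dy":0,"dz":-0.04,"turn":-0.02},{"dx":0,"dy":0,"dz":0,"turn":-0.02},{"dx":0,"dy":0,"dz":0,"turn":-0.02},{"dx":0,"dy":0,"dz":0,"turn":-0.02},{"dx":0,"dy":0,"dz":0,"turn":-0.02}]'
python3 -m inch '[{"dx":0,"dy":0,"dz":0,"turn":-0.02},{"dx":0,"dy":0,"dz":0,"turn":-0.02},{"dx":0,"dy":0,"dz":0,"turn":-0.02},{"dx":0,"dy":0,"dz":0,"turn":-0.01},{"dx":0,"dy":0,"dz":0,"turn":0}]'
python3 -c "
from h import *
rep(.597,.124)
a=cv2.resize(grab_frame('top')[150:250,270:400],None,fx=3,fy=3);b=cv2.resize(grab_frame('side')[170:270,290:420],None,fx=3,fy=3)
cv2.imwrite('pics/g2.png',np.hstack([a,b])[:,:,::-1])"
```

```text
time: 6.5
tcp_pos: [0.5843, -0.0368, 0.0595]
eef_rot: [-0.0, 0.524, 0.852, -0.0]
ft_force: [-0.2, 0.0, 0.2]
finger_gap: 0.0521
t 6.5 p [ 0.5843 -0.0368  0.0595] yaw_y 26.81 z [-0. -0. -1.] gap 0.0521 F [-0.19  0.04  0.2 ] M [-0.069  0.071 -0.029] j [-0.105  0.27   1.955 -0.     0.917 -0.573]
time: 7.0
tcp_pos: [0.5834, -0.0366, 0.1798]
eef_rot: [-0.001, 0.524, 0.852, -0.001]
ft_force: [1.1, -0.1, 1.0]
finger_gap: 0.0881
time: 7.5
tcp_pos: [0.5844, -0.0366, 0.2096]
eef_rot: [0.0, 0.233, 0.973, 0.0]
ft_force: [0.2, -0.2, -1.2]
finger_gap: 0.0883
time: 8.0
tcp_pos: [0.5843, -0.0366, 0.2094]
eef_rot: [-0.0, 0.017, 1.0, -0.0]
ft_force: [0.1, 0.7, -0.0]
finger_gap: 0.0883
t 8.0 p [ 0.5843 -0.0366  0.2094] yaw_y 88.02 z [-0. -0. -1.] gap 0.0883 F [ 0.13  0.66 -0.03] M [-0.006  0.025  0.009] j [-0.105  0.116  1.833 -0.     1.192 -1.641]
rows units to target [-0.0095  0.2146 -0.    ]
```

View pics/g2.png

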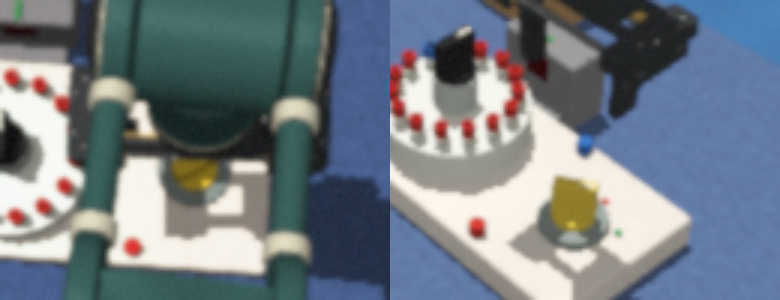

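The side crop shows the yellow bar turned, its line now toward lower right. I'll check the angle numerically.

Run:
```python
from h import *
f=grab_frame("side")[:,:,::-1].copy()
for ax in((.586,-.041),(.587,-.037)):
  for a in(.6,.8,1.0):
    t=np.radians(-3.8)-a;d=np.r_[np.cos(t),np.sin(t)]*.021
    print(ax,a,[np.round((proj("side",[ax[0]+s*d[0],ax[1]+s*d[1],.09])),1).tolist() for s in(1,-1)])
g=cv2.resize(f[210:262,320:390],None,fx=9,fy=9,interpolation=cv2.INTER_CUBIC)
for a,c in((.7,(255,0,255)),(1.0,(0,255,0))):
    t=np.radians(-3.8)-a;d=np.r_[np.cos(t),np.sin(t)]*.021
    p=[tuple(int(v) for v in (proj("side",[.586+s*d[0],-.0395+s*d[1],.09])-[320,210])*9+4) for s in(1,-1)];cv2.line(g,*p,c,1)
cv2.imwrite("pics/l.png",g)
```

```text
(0.586, -0.041) 0.6 [[359.1, 230.4], [343.9, 231.8]]
(0.586, -0.041) 0.8 [[359.3, 231.5], [343.8, 230.7]]
(0.586, -0.041) 1.0 [[359.1, 232.5], [344.0, 229.6]]
(0.587, -0.037) 0.6 [[358.3, 229.4], [343.1, 230.8]]
(0.587, -0.037) 0.8 [[358.4, 230.5], [343.0, 229.7]]
(0.587, -0.037) 1.0 [[358.2, 231.6], [343.2, 228.7]]
```

View pics/l.png

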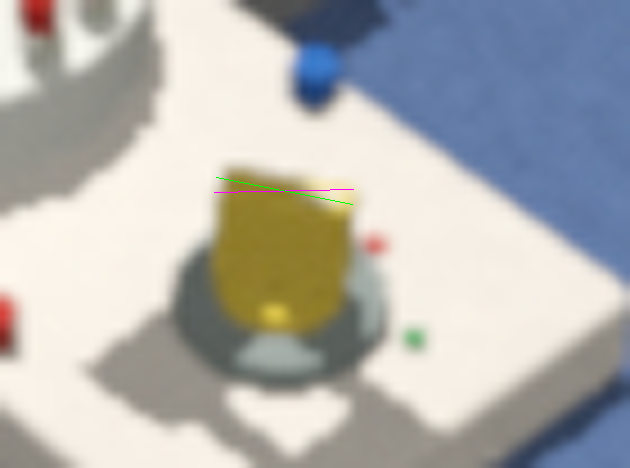

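The bar's top edge is parallel to the 1.0 rad line, so the latch is at its far end. Next is the hub.

```bash
python3 -m inch '[{"dx":-0.0024,"dy":0.0537,"dz":0,"turn":0},{"dx":-0.0024,"dy":0.0537,"dz":0,"turn":0},{"dx":-0.0024,"dy":0.0537,"dz":0,"turn":0},{"dx":-0.0024,"dy":0.0537,"dz":0,"turn":0},{"dx":0,"dy":0,"dz":0,"turn":0.005}]'
python3 -m inch '[{"dx":0,"dy":0,"dz":0,"turn":0},{"dx":0,"dy":0,"dz":0,"turn":0},{"dx":0,"dy":0,"dz":0.035,"turn":0},{"dx":0,"dy":0,"dz":0.035,"turn":0},{"dx":0,"dy":0,"dz":0.025,"turn":0}]'
python3 -m inch '[{"dx":0,"dy":0,"dz":0,"turn":0},{"dx":0,"dy":0,"dz":0,"turn":0},{"dx":0,"dy":0,"dz":0,"turn":0}]'
python3 -c "
from h import *
rep(.597,.124)
a=cv2.resize(grab_frame('top')[150:250,210:340],None,fx=3,fy=3);b=cv2.resize(grab_frame('side')[140:240,250:380],None,fx=3,fy=3)
cv2.imwrite('pics/g3.png',np.hstack([a,b])[:,:,::-1])"
```

```text
time: 8.65
tcp_pos: [0.5973, 0.1286, 0.2095]
eef_rot: [0.0, 0.032, 0.999, 0.001]
ft_force: [0.3, -1.6, -0.3]
finger_gap: 0.0881
time: 9.15
tcp_pos: [0.5965, 0.1227, 0.1367]
eef_rot: [-0.001, 0.034, 0.999, -0.0]
ft_force: [-0.3, -0.3, -0.4]
finger_gap: 0.0885
time: 9.45
tcp_pos: [0.5984, 0.1237, 0.1398]
eef_rot: [0.001, 0.033, 0.999, 0.0]
ft_force: [-0.2, -0.1, 0.3]
finger_gap: 0.088
t 9.45 p [0.5984 0.1237 0.1398] yaw_y 86.16 z [ 0.002  0.    -1.   ] gap 0.088 F [-0.24 -0.11  0.3 ] M [0.014 0.015 0.015] j [ 0.163  0.222  1.846 -0.     1.071 -1.341]
rows units to target [ 0.0018  0.0002 -0.    ]
```

View pics/g3.png

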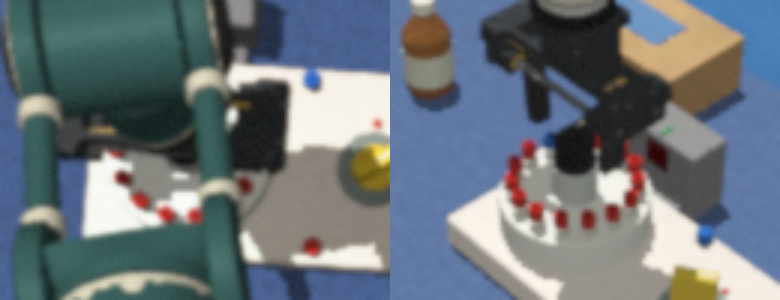

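The fingers straddle the black knob. I'll lower 7.5 mm and grip.

```bash
python3 -m inch '[{"dx":0,"dy":0,"dz":0.01,"turn":0},{"dx":0,"dy":0,"dz":0,"turn":0},{"dx":0,"dy":0,"dz":0,"turn":0},{"dx":0,"dy":0,"dz":0,"turn":0},{"dx":0,"dy":0,"dz":0,"turn":0}]' 0
python3 -m inch '[{"dx":0,"dy":0,"dz":0,"turn":0},{"dx":0,"dy":0,"dz":0,"turn":0},{"dx":0,"dy":0,"dz":0,"turn":0},{"dx":0,"dy":0,"dz":0,"turn":0},{"dx":0,"dy":0,"dz":0,"turn":0}]' 255
python3 -c "from h import *;rep(.597,.124)"
python3 -m inch '[{"dx":0,"dy":0,"dz":0,"turn":0},{"dx":0,"dy":0,"dz":0,"turn":0},{"dx":0,"dy":0,"dz":0,"turn":0},{"dx":0,"dy":0,"dz":0,"turn":0},{"dx":0,"dy":0,"dz":0,"turn":0}]' 255
python3 -m inch '[{"dx":0,"dy":0,"dz":0,"turn":0},{"dx":0,"dy":0,"dz":0,"turn":0},{"dx":0,"dy":0,"dz":0,"turn":0}]' 255
python3 -c "from h import *;rep(.597,.124)"
```

```text
time: 10.05
tcp_pos: [0.5973, 0.1242, 0.1308]
eef_rot: [0.0, 0.033, 0.999, 0.0]
ft_force: [0.6, 0.4, 0.5]
finger_gap: 0.0882
time: 10.55
tcp_pos: [0.5973, 0.1241, 0.1307]
eef_rot: [0.0, 0.033, 0.999, -0.0]
ft_force: [-1.1, 0.1, 0.1]
finger_gap: 0.0501
t 10.55 p [0.5973 0.1241 0.1307] yaw_y 86.21 z [ 0. -0. -1.] gap 0.0501 F [-1.07  0.06  0.1 ] M [ 0.005  0.035 -0.026] j [ 0.164  0.23   1.854 -0.     1.057 -1.341]
rows units to target [ 0.0003 -0.0002 -0.    ]
time: 11.05
tcp_pos: [0.5973, 0.1244, 0.1308]
eef_rot: [0.0, 0.033, 0.999, 0.0]
ft_force: [-0.2, 1.5, -0.7]
finger_gap: 0.0133
time: 11.35
tcp_pos: [0.5973, 0.1244, 0.1307]
eef_rot: [0.0, 0.033, 0.999, 0.0]
ft_force: [0.1, 1.7, 0.2]
finger_gap: 0.0138
t 11.35 p [0.5973 0.1244 0.1307] yaw_y 86.21 z [ 0.  0. -1.] gap 0.0138 F [0.09 1.67 0.18] M [0.31  0.01  0.058] j [ 0.164  0.23   1.854  0.     1.057 -1.341]
rows units to target [ 0.0003 -0.0005 -0.    ]
```

```bash
python3 -m inch '[{"dx":0,"dy":0,"dz":0,"turn":0.011},{"dx":0,"dy":0,"dz":0,"turn":0.011},{"dx":0,"dy":0,"dz":0,"turn":0.011},{"dx":0,"dy":0,"dz":0,"turn":0},{"dx":0,"dy":0,"dz":0,"turn":0}]' >/dev/null
python3 -c "from h import *;rep()"
python3 -m inch '[{"dx":0,"dy":0,"dz":0,"turn":0.011},{"dx":0,"dy":0,"dz":0,"turn":0.011},{"dx":0,"dy":0,"dz":0,"turn":0.009},{"dx":0,"dy":0,"dz":0,"turn":0},{"dx":0,"dy":0,"dz":0,"turn":0}]' >/dev/null
python3 -c "from h import *;rep()"
python3 -m inch '[{"dx":0,"dy":0,"dz":0,"turn":0.006},{"dx":0,"dy":0,"dz":0,"turn":0},{"dx":0,"dy":0,"dz":0,"turn":0}]' >/dev/null
python3 -c "from h import *;rep()"
python3 -m inch '[{"dx":0,"dy":0,"dz":0,"turn":0.011},{"dx":0,"dy":0,"dz":0,"turn":0.011},{"dx":0,"dy":0,"dz":0,"turn":0.011},{"dx":0,"dy":0,"dz":0,"turn":0},{"dx":0,"dy":0,"dz":0,"turn":0}]' >/dev/null
python3 -c "from h import *;rep()"
```

```text
t 11.85 p [0.5973 0.1247 0.1307] yaw_y 74.42 z [ 0.     0.001 -1.   ] gap 0.014 F [-0.35  4.75 -0.48] M [ 0.635 -0.055  0.02 ] j [ 1.650e-01  2.310e-01  1.854e+00  1.000e-03  1.057e+00 -1.135e+00]
t 12.35 p [0.5975 0.125  0.1307] yaw_y 63.24 z [ 0.001  0.002 -1.   ] gap 0.0137 F [ 0.65  5.38 -1.41] M [ 0.8   -0.153  0.066] j [ 0.165  0.231  1.853  0.002  1.057 -0.94 ]
t 12.65 p [0.5975 0.1251 0.1307] yaw_y 61.1 z [ 0.001  0.002 -1.   ] gap 0.0135 F [ 0.42  6.32 -2.28] M [ 0.912 -0.168  0.096] j [ 0.165  0.231  1.853  0.002  1.057 -0.902]
t 13.15 p [0.5977 0.1254 0.1307] yaw_y 49.2 z [ 0.001  0.002 -1.   ] gap 0.0137 F [ 1.87  6.27 -3.47] M [ 0.923 -0.212  0.092] j [ 0.165  0.231  1.853  0.002  1.056 -0.695]
```

```bash
python3 -m inch '[{"dx":0.0013,"dy":0.0015,"dz":0,"turn":0.011},{"dx":0,"dy":0,"dz":0,"turn":0.011},{"dx":0,"dy":0,"dz":0,"turn":0.011},{"dx":0,"dy":0,"dz":0,"turn":0},{"dx":0,"dy":0,"dz":0,"turn":0}]' >/dev/null
python3 -c "from h import *;rep()"
python3 -m inch '[{"dx":0,"dy":0,"dz":0,"turn":0.011},{"dx":0,"dy":0,"dz":0,"turn":0.011},{"dx":0,"dy":0,"dz":0,"turn":0.01},{"dx":0,"dy":0,"dz":0,"turn":0},{"dx":0,"dy":0,"dz":0,"turn":0}]' >/dev/null
python3 -c "from h import *;rep()"
python3 -m inch '[{"dx":0,"dy":0,"dz":0,"turn":0.011},{"dx":0,"dy":0,"dz":0,"turn":0.007},{"dx":0,"dy":0,"dz":0,"turn":0},{"dx":0,"dy":0,"dz":0,"turn":0}]' >/dev/null
python3 -c "
from h import *
rep()
a=cv2.resize(grab_frame('top')[150:250,210:340],None,fx=3,fy=3);b=cv2.resize(grab_frame('side')[165:235,270:361],None,fx=4.2857,fy=4.2857,interpolation=2)
cv2.imwrite('pics/g4.png',np.hstack([a,b[:300]])[:,:,::-1])"
```

```text
t 13.65 p [0.598  0.1257 0.1307] yaw_y 37.39 z [ 0.002  0.    -1.   ] gap 0.0135 F [ 3.8   3.36 -3.6 ] M [ 0.499 -0.58   0.112] j [ 0.166  0.231  1.853  0.     1.056 -0.486]
t 14.15 p [0.5983 0.1259 0.1307] yaw_y 25.85 z [ 0.002  0.001 -1.   ] gap 0.0137 F [ 4.82  4.45 -3.19] M [ 0.556 -0.665  0.089] j [ 0.167  0.232  1.852  0.     1.055 -0.285]
t 14.55 p [0.5985 0.126  0.1308] yaw_y 19.37 z [ 0.003  0.001 -1.   ] gap 0.0136 F [ 5.21  5.32 -4.09] M [ 0.599 -0.797  0.128] j [ 0.167  0.232  1.852  0.     1.055 -0.172]
```

View pics/g4.png

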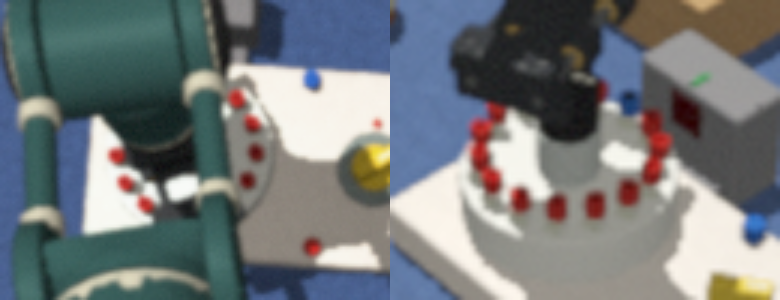

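The blue cap is now nearly at the reader, at about (325,189) in the side frame. I'll measure the drum phase against the rest picture.

```bash
cat > ph.py <<'E'
from h import *
def phase(f,tag,hub=(.597,.123)):
    h=cv2.cvtColor(f,cv2.COLOR_BGR2HSV);H,S,V=[h[:,:,i].astype(int) for i in range(3)]
    out=[]
    for nm,m in(("red",((H<8)|(H>172))&(S>140)&(V>70)),("blue",(H>100)&(H<125)&(S>150)&(V>50))):
        n,l,s,c=cv2.connectedComponentsWithStats(m.astype(np.uint8))
        for i in range(1,n):
            if not 6<s[i,4]<90:continue
            p=ray("side",c[i],.097);d=p[:2]-hub;r=np.hypot(*d)
            if abs(r-.061)<.009:out.append((nm,round(np.degrees(np.arctan2(d[1],d[0])),1),s[i,4],round(r*1000)))
    print(tag,out)
    a=np.radians([o[1] for o in out if o[0]=="red"])
    print("phase mod24",np.degrees(np.angle(np.mean(np.exp(1j*15*a))))/15)
if __name__=="__main__":
    phase(cv2.imread("pics/side0.png"),"rest");phase(np.ascontiguousarray(grab_frame("side")[:,:,::-1]),"now")
    rep()
E
python3 ph.py
```

```text
rest [('red', np.float64(23.6), np.int32(19), 64), ('red', np.float64(90.5), np.int32(17), 66), ('red', np.float64(-31.9), np.int32(77), 55), ('red', np.float64(135.0), np.int32(52), 59), ('red', np.float64(-174.6), np.int32(12), 60), ('red', np.float64(-99.2), np.int32(10), 59), ('red', np.float64(-149.0), np.int32(12), 58), ('red', np.float64(-124.1), np.int32(14), 57), ('blue', np.float64(69.2), np.int32(9), 62)]
phase mod24 -5.282486080454503
now [('red', np.float64(131.4), np.int32(68), 57), ('red', np.float64(-41.9), np.int32(61), 57), ('red', np.float64(-93.9), np.int32(16), 59), ('red', np.float64(-167.3), np.int32(12), 61), ('red', np.float64(-143.8), np.int32(17), 59), ('red', np.float64(-118.9), np.int32(19), 59), ('blue', np.float64(3.0), np.int32(9), 62)]
phase mod24 2.555090513700458
t 14.7 p [0.5985 0.126  0.1307] yaw_y 19.38 z [ 0.003  0.001 -1.   ] gap 0.0139 F [ 4.57  3.99 -4.96] M [ 0.609 -0.778  0.106] j [ 0.167  0.232  1.852  0.     1.055 -0.172]
```

Clean caps lag the stop by about 5.3°, and the tool angle says 5.2°, so there is no slip. I'll turn the rest.

```bash
python3 -m inch '[{"dx":0,"dy":0,"dz":0,"turn":0.008},{"dx":0,"dy":0,"dz":0,"turn":0.0065},{"dx":0,"dy":0,"dz":0,"turn":0},{"dx":0,"dy":0,"dz":0,"turn":0},{"dx":0,"dy":0,"dz":0,"turn":0}]' >/dev/null
python3 ph.py | tail -3
python3 -c "
from h import *
for i in range(12):
    grab_frame('top');s=state();print(s['moment'][2].round(3),end=' ')"
```

```text
now [('red', np.float64(21.7), np.int32(11), 63), ('red', np.float64(96.1), np.int32(7), 60), ('red', np.float64(136.3), np.int32(55), 59), ('red', np.float64(-46.8), np.int32(57), 57), ('red', np.float64(-173.9), np.int32(12), 61), ('red', np.float64(-99.4), np.int32(15), 59), ('red', np.float64(-149.0), np.int32(16), 60), ('red', np.float64(-124.6), np.int32(16), 59), ('blue', np.float64(-2.1), np.int32(11), 62)]
phase mod24 -3.537217278023212
t 15.25 p [0.5986 0.1261 0.1307] yaw_y 14.16 z [ 0.003  0.001 -1.   ] gap 0.014 F [ 6.42  5.37 -5.  ] M [ 0.64  -0.777  0.079] j [ 0.167  0.232  1.852  0.     1.055 -0.081]
0.161 0.171 0.124 0.042 0.109 0.115 0.109 0.145 0.067 0.089 0.106 0.111
```

Cap angles match the rest phase within about 0.5°. The tool has turned 72.05°, and the moment, averaging 0.11 N m, is between the before-stop and after-stop values. I'm handing it in while still gripping.

```bash
python3 -c "
from h import *
rep();finish_job()"
```

```text
t 15.85 p [0.5987 0.1261 0.1307] yaw_y 14.16 z [ 0.003  0.001 -1.   ] gap 0.0136 F [ 7.05  4.64 -5.2 ] M [ 0.585 -0.798  0.111] j [ 0.167  0.232  1.852  0.     1.055 -0.081]
the job is handed in; nothing more can be done
```

I turned the yellow latch to its far end, then turned the black index knob three clicks clockwise. I handed the job in at 15.9 s, still gripping the knob at the third stop.

- **Latch:** the resisting moment jumped to 0.63 N m, meaning it had reached its end stop. A side picture after release showed the bar parallel to the 1.0 rad line.
- **Turntable:** the tool turned 72.05° from the rest grip, against 72° for three clicks. The clearly visible red caps matched their angles in the rest picture to within about 0.7°. The blue cap had moved 71.3°, within the picture's accuracy. The holding moment averaged about 0.11 N m, between the values expected just before and just after a stop.
- **Disagreements:** during both turns the tool felt a side force, up to about 10 N on the latch and about 7 N (sideways) on the index knob, so my axis positions were probably 1–3 mm off. The overall 24° phase figure was thrown off by merged or partly hidden caps, so I relied on the individual clean ones.
- **Loose items:** I saw nothing disturbed in the crops I viewed, but I did not check every loose item separately at the end.

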